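Load a board tray and advance it to the test head

TASK

Take the top tray, the one with the circuit board in it, off the nested stack without lifting or shifting the trays below, and set it lengthwise between the rails of the board tester's track, in the loading bay just in front of the lever's nose; let go of it. Then swing the sprung lever all the way to its stop, so that the lever and not your hand pushes the tray along to the test head, and let the lever spring back home. Leave the other things on the bench where they are.

Things in the scene. Friction and masses are not known exactly. Their poses are not given: they have to be found in the camera images.
- track: Board tester's track, fixed: aluminium plate 190 x 400 mm, 10 mm thick, two steel rails, a grey test head across one end, a lever on a pillar. Origin: bench level on the track's centre line, abreast of the lever's pivot. z up; track along y, trays advance to -y; x points across it from the grip-post side (robot's side) to the pivot side. Rails 56 mm apart inside, 8 mm wide.
- bay (a point): Middle of the loading bay, on the track floor (10 mm above the bench), axes as the track's: a tray's origin goes here, within 15 mm along the track, its length along the track, either way round. Engraved lines 47 mm each side. Rail tops are 18 mm above the bench: the tray's foot stands between the rails, its upper part passes over them. The home lever's nose front is 66 mm from here to +y.
- station (a point): Test station on the track floor, 67 mm from the bay to -y: where the tray's origin ends up when the lever reaches its stop; the tray's front is then 5 mm from the face of the test head (100 mm across, 75 mm along the track, top 75 mm above the bench).
- lever (a joint): Angle of the sprung lever, rad: 0 home, 0.873 at its stop; it grows counter-clockwise seen from above, the grip post moving to the track's -y. Spring force at the post: 1 N at home, 3 N at the stop; damped, no latch. A steel arm (22 mm wide, 52 to 62 mm above the bench) crosses over the track upstream of the bay; a 16 mm nose pin under it (from 22 mm up) pushes the tray's rear end.
- lever_grip (a point): Middle of the lever's black grip post (upright, round, 22 mm diameter, standing on the outer end of the arm from 62 to 117 mm above the bench; this point 90 mm above the bench). It moves in a circle of 188 mm radius about lever_pivot.
- lever_pivot (a point): Point on the lever's vertical turning axis, 57 mm above the bench, at the pillar on the track's far side (100 mm to +x of the track's centre line).
- tray_top: Top tray of the nested stack, grey plastic, a circuit board fixed in it, about 90 g. Open tray 90 long (x) x 56 wide (y) x 34 mm high, walls 3 mm. Origin: centre of its underside, z up. Its upper 23 mm have the full size; below is an 11 mm foot, 78 x 44 mm, nested loosely (3 mm play a side) in the next tray. Grip it across the 56 mm by its top 15 mm or so: below is the next tray.
- tray_next: The second tray, empty, same shape and frame, directly under the top one (23 mm lower). To stay where it is.
- tray_bottom: The lowest tray, empty, same shape and frame, standing on the bench. To stay where it is.
- spool: Bystander: metal solder spool, 64 mm diameter, 46 mm tall, origin at its underside.
- meter: Bystander: yellow hand multimeter lying flat, 150 x 75 x 34 mm, origin at the centre of its underside, long along its x.
- driver: Bystander: screwdriver, 180 mm long, lying flat.

How it is judged:
On the way, in this order (a step that is already met when the one before it is completed fails the run):
1. the board's tray stands in the loading bay, let go, with the lever home (x of tray_top in the frame of track between -0.012 and 0.012 m and z of tray_top in the frame of track below 0.014 m and angle between tray_top's own z axis and vertical below 0.08 rad and angle between the x axis of tray_top and the y axis of track, either way round below 0.2 rad and y of tray_top in the frame of track between -0.055 and -0.005 m and contact force between tray_top and the fingers below 0.1 N and linear speed of tray_top below 0.02 m/s and value of joint lever below 0.08 rad), for 0.2 s.
2. the lever is swung to its stop (within 0.06 rad) and has the tray at the test station (value of joint lever above 0.813 rad and x of tray_top in the frame of track between -0.012 and 0.012 m and z of tray_top in the frame of track below 0.014 m and angle between tray_top's own z axis and vertical below 0.08 rad and angle between the x axis of tray_top and the y axis of track, either way round below 0.2 rad and y of tray_top in the frame of track between -0.108 and -0.086 m), for 0.1 s.
At the end, for the whole second after the job is handed in: The tray with the board stands still and level on the track at the test station (origin within 11 mm along the track and 12 mm across, in line within 0.2 rad), the lever is back home (within 0.06 rad), and the two lower trays are within 20 mm of where they were, still nested (x of tray_top in the frame of track between -0.012 and 0.012 m and z of tray_top in the frame of track below 0.014 m and angle between each of tray_top, tray_next's own z axis and vertical below 0.08 rad and angle between the x axis of tray_top and the y axis of track, either way round below 0.2 rad and y of tray_top in the frame of track between -0.108 and -0.086 m and linear speed of tray_top below 0.02 m/s and value of joint lever below 0.06 rad and distance of each of tray_next, tray_bottom from where it was at the start of the episode below 0.02 m); the robot touches nothing.
It fails at once if the next or the bottom tray is lifted or shifted by more than 20 mm (distance of any of tray_next, tray_bottom from where it was at the start of the episode above 0.02 m).
It fails at once if the next tray is lifted more than 8 mm out of the bottom one (z of tray_next in the frame of tray_bottom above 0.031 m).
It fails at once if the tray, standing on the track, is pushed or dragged by the robot itself beyond the bay (z of tray_top in the frame of track between 0 and 0.014 m and y of tray_top in the frame of track between -0.13 and -0.06 m and x of tray_top in the frame of track between -0.02 and 0.02 m and (contact force between tray_top and the arm above 0.5 N or contact force between tray_top and the fingers above 0.5 N)).
It fails at once if a bystander is moved more than 30 mm (distance of any of spool, meter, driver from where it was at the start of the episode above 0.03 m).
It also fails if it takes over 64 s, if anything falls off the work surface, if the arm or the gripper's body presses on something with over 40 N, if the wrist force passes 120 N, or if a joint passes its speed limit or range.

ROBOT

A 6-joint arm with a two-finger parallel gripper is mounted at the origin on the work surface. World frame = base frame: x ahead of the robot, y to its left, z up, the work surface at z = 0. Lengths are in m, angles in rad, forces in N, time in s.
With the tool pointing down it reaches from about 0.275 to 1 m from the base axis. Payload 8.4 kg.
Tool frame: the origin (TCP) lies midway between the tips of the shut fingers; the grasp point (between the pads) lies 19 mm behind it (env.grasp_offset is the distance from the TCP to the grasp point, in m); z points along the fingers, y is the line along which they close (so a half turn about z gives the same grasp; the last joint's range is limited). The gripper opens to 85 mm and grips with 20 to 120 N. Pads are 22 mm wide; open, the fingers measure 114 mm over their backs; the gripper's body (76 mm by 85 mm) begins 54 mm behind the grasp point. The pads swing forward as they close: fully open they stand 13 mm farther back than shut.
Start: joints at [-1.132, 0.353, 1.633, -0, 1.155, -0.002], TCP at [0.267, -0.565, 0.231] pointing down, gripper open.
Joint ranges: [-2.63, 2.63], [-0.92, 2.1], [0.06, 2.66], [-1.3, 4.44], [0, 2.69], [-3.02, 3.02]. Speed limits (rad/s): [2.22, 2.22, 2.79, 3.14, 3.14, 3.14].

INTERFACE

Orientations are given as a rotation vector (axis times angle).
In Python, from workcell import env gives the robot as it stands.
- The arm moves only by the tool arm_command, never from a script. Its argument "steps" is one flat list of numbers, 7 for each row, row after row: the shift along the tool's x, y, z in mm, then the turn, a rotation vector about the tool's x, y, z in degrees, then the opening, from 0 (shut) to 1 (fully open). A call has exactly 8 rows; each row shifts and turns the commanded pose from where the row before left it, along the tool's axes as they then stand; what a row does not reach is not made up. A row lasts 1/8 s, in which the tool goes at most 62.5 mm and 10.7 degrees, less where a joint would pass 70% of its speed; a pose out of reach is approached as far as the arm can. A call with a gripper value outside its range is refused whole. The fingers move at their own pace and stop on an object; "grip_force" is the grip in N (left out, the last holds). Time passes only in rows, so rows that do not move let the fingers close, or fill a call up. It gives the time, the measured TCP pose, the force, the opening and the grip force at its end, in the units of the state.
- env.get_state(): the state, without advancing time (a new reading comes with each control period).
- env.camera(name): name is "scene" or "top" or "wrist"; returns a dict with "frame" (420x560x3 uint8, red, green, blue), "depth" (420x560 float32, m along the optical axis (not along the pixel's ray), 0 where there is no reading), "intrinsics" (3x3 intrinsics, pixels), "k1" (the pictures are not rectified: a ray, as slopes to the right and down, at radius r is drawn at 1 + k1 r^2 times it, then the intrinsics apply), "origin" and "rotation" of the camera in the world. Camera axes: x right, y up, looking along -z (the intrinsics and any distortion apply to the point x, -y, -z); pixel columns grow to the right and rows downward; lengths in m; the calibration is good to about 2 mm. A picture is of the moment at which its call begins.
- env.close_job(): hands the job in; it is judged then, once.
The state is a dict: "t": time; "joint_pos": joint angles; "joint_velocities": joint speeds; "tau": joint torques, N m; "position": TCP position; "eef_rot": TCP orientation; "force": force on the tool from outside, world axes, zero at the start; "torque": the same for the moment, N m; "grip_width": opening from 0.0 (shut) to 1.0 (fully open); "grip_force": force on a finger pad.
Only numpy, scipy, OpenCV 4.12 (cv2) and the standard library are available. Lean on these libraries where they do the work, as an engineer would, in place of code of your own. Each camera call takes 0.05 s, during which the arm holds its last target. There are 200 camera calls.

## Working session

There is one attempt and no reset: what is moved stays moved. The work goes in short steps, Python scripts to look and compute and a tool call to move; the robot and the scene stay as the last step left them, time stands still between calls to the robot, and variables do not carry over. Pictures are saved under pics/ and viewed, at most 13 in all, crops included, and the job is handed in when it is done.

Besides the shell and the picture viewer there is one more tool, called after "Call:" as name(argument=value, ...), one argument or row to a line, values as JSON. arm_command: Moves the arm, as the interface text tells. Its arguments: {"type":"object","properties":{"steps":{"type":"array"},"grip_force":{"type":"number"}},"required":["steps"]}

```bash
mkdir -p pics; ls
cat > h.py <<'E'
import numpy as np, cv2, pickle
from workcell import env
def shot(n,f=None):
    c=env.camera(n)
    if f: cv2.imwrite('pics/'+f,c['frame'][:,:,::-1]); pickle.dump(c,open('pics/'+f+'.pkl','wb'))
    return c
def load(f): return pickle.load(open('pics/'+f+'.pkl','rb'))
def ray(c,u,v):
    K=np.array(c['intrinsics']);x=(u-K[0,2])/K[0,0];y=(v-K[1,2])/K[1,1]
    rd=np.hypot(x,y);r=rd
    for _ in range(20): r=rd/(1+c['k1']*r*r)
    s=r/rd if rd>0 else 1
    return np.array([x*s,-y*s,-1.])
def px(c,u,v,z=None):
    "world point at pixel: by depth, or on plane z"
    d=np.array(c['rotation'])@ray(c,u,v);o=np.array(c['origin'])
    if z is None: return o+d*c['depth'][int(round(v)),int(round(u))]
    return o+d*(z-o[2])/d[2]
E
python3 - <<'E'
from h import *
c=shot('top','top.png'); shot('scene','scene.png')
print(c['origin'],c['rotation'],c['intrinsics'],c['k1']); s=env.get_state(); print(s)
E
```

```text
pics
[0.42819269 0.02043316 1.3616716 ] [ 0.04458755 -0.09175135 -1.58633063] [[464.15604866   0.         273.39105518]
 [  0.         464.15604866 200.9179964 ]
 [  0.           0.           1.        ]] 0.028093605564070496
{'t': 0.1, 'joint_pos': array([-1.13239244e+00,  3.53591741e-01,  1.63405023e+00, -3.97908102e-05,
        1.15521238e+00, -2.41067036e-03]), 'joint_velocities': array([ 0.00011637,  0.00052788, -0.0034915 ,  0.0021743 ,  0.00322703,
        0.00046454]), 'tau': array([ 7.81832878e-04, -6.06353974e+01, -3.42818427e+01,  8.40948610e-05,
        3.95220224e-03, -1.05312128e-05]), 'position': array([ 0.26647418, -0.56487444,  0.23063281]), 'eef_rot': array([-3.06439287e+00, -6.86594234e-01,  4.84251680e-04]), 'force': array([-0.65586115,  0.94202803, -0.69694067]), 'torque': array([-0.06298738,  0.01085082,  0.00966812]), 'grip_force': 0.0, 'grip_width': 0.9987200811183858}
```

View pics/top.png

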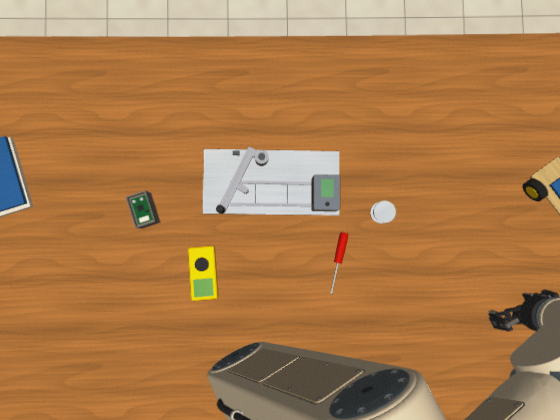

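View pics/scene.png

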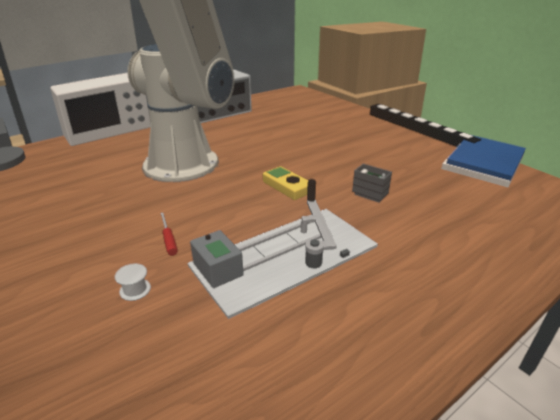

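The top view shows the stack at about (143,210), the grip post at (221,209), the pivot at (262,157), the test head at (326,192), and the bay between lines around (255–287,193). I'll enlarge it.

```bash
sed -i "s/^    c=env.camera(n)/    c=env.camera(n); c['rotation']=cv2.Rodrigues(np.array(c['rotation'],float))[0] if np.size(c['rotation'])==3 else c['rotation']/" h.py
python3 - <<'E'
from h import *
c=load('top.png'); c['rotation']=cv2.Rodrigues(np.array(c['rotation'],float))[0]; pickle.dump(c,open('pics/top.png.pkl','wb'))
f=c['frame'][140:230,120:350,::-1]; cv2.imwrite('pics/topc.png',cv2.resize(f,(805-5-0,313),interpolation=cv2.INTER_CUBIC))
for n,u,v in [('stack',140,210),('post',221,209),('pivot',262,157),('plateTL',206,153),('plateBR',337,217),('bench',300,260)]: print(n,px(c,u,v))
E
```

```text
stack [0.52095635 0.3507835  0.06474131]
post [0.51650793 0.12303624 0.11565472]
pivot [0.66387776 0.01056079 0.07401191]
plateTL [0.68935663 0.17412735 0.01062933]
plateBR [ 0.4955742  -0.20795603  0.00109286]
bench [ 0.37188156 -0.0960971  -0.00126697]
```

View pics/topc.png

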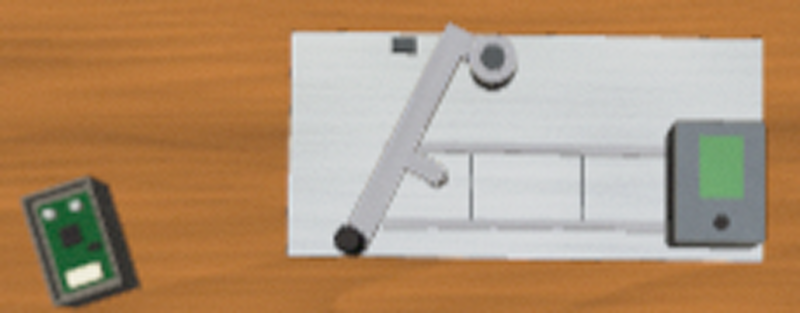

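The crop shows the tray's rim corners at about (23,200), (95,180), (128,285), (60,305), the bay lines at x=471 and 583 between the rails, the post top at (350,237), and the pillar at (492,57).

Run:
```python
from h import *
c=load('top.png')
P=lambda u,v,z:px(c,120+(u+.5)/3.478-.5,140+(v+.5)/3.478-.5,z)[:2]
pc=[P(*q,.01) for q in[(292,32),(763,40),(763,262),(288,256)]]
print('plate',np.round(pc,4),'ctr',np.mean(pc,0)); pc=np.array(pc)
d=pc[0]-pc[1]+pc[3]-pc[2]; print('yaw of track y',np.degrees(np.arctan2(d[1],d[0])))
b=[P(*q,.01) for q in[(471,152),(471,220),(583,154),(583,223)]]; print('bay',np.round(b,4),np.mean(b,0))
t=np.array([P(*q,.08) for q in[(23,200),(95,180),(128,285),(60,305)]]);print('tray',np.round(t,4),t.mean(0))
l=t[0]+t[1]-t[2]-t[3]; w=t[0]-t[1]+t[3]-t[2]
print('len',np.linalg.norm(l)/2,np.degrees(np.arctan2(l[1],l[0])),'wid',np.linalg.norm(w)/2,np.degrees(np.arctan2(w[1],w[0])))
print('post',P(350,237,.117),'pivot',P(492,57,.074))
print('head',P(668,122,.075),P(768,245,.075))
s=env.get_state(); print(cv2.Rodrigues(s['eef_rot'])[0].round(3))
```

```text
plate [[ 0.7019  0.1811]
 [ 0.6902 -0.2183]
 [ 0.501  -0.2126]
 [ 0.5125  0.1855]] ctr [ 0.60138868 -0.01605841]
yaw of track y 88.32839981429537
bay [[ 0.5977  0.0316]
 [ 0.5403  0.0325]
 [ 0.5947 -0.0628]
 [ 0.5363 -0.0616]] [ 0.5672372  -0.01508386]
tray [[0.5558 0.3843]
 [0.5708 0.3283]
 [0.4873 0.3022]
 [0.4726 0.3549]] [0.52163836 0.34244964]
len 0.08785403637440899 18.429077748730432 wid 0.05635930337852356 105.33676497257247
post [0.51970282 0.12483078] pivot [0.66665797 0.01302935]
head [ 0.61165243 -0.12794036] [ 0.51104606 -0.20581422]
[[ 0.904  0.427 -0.001]
 [ 0.427 -0.904  0.001]
 [-0.    -0.001 -1.   ]]
```

```bash
cat >> h.py <<'E'
def go(x,y,z,a):
    "print tool-axis shift (mm) from here to target, and tool-z turn (deg) for tool-x heading a deg (turn after shift)"
    s=env.get_state();R=cv2.Rodrigues(np.array(s['eef_rot']))[0]
    D=R.T@(np.array([x,y,z])-s['position'])*1e3
    T=np.array([[np.cos(np.radians(a)),np.sin(np.radians(a)),0],[np.sin(np.radians(a)),-np.cos(np.radians(a)),0],[0,0,-1]])
    r=np.degrees(cv2.Rodrigues(R.T@T)[0].ravel())
    print('t',round(s['t'],2),'pos',np.round(s['position'],4),'shift',D.round(1),'turn',r.round(1),'q',np.round(s['joint_pos'],2),'F',np.round(s['force'],1),'g',s['grip_width'])
E
python3 -c "
from h import *
go(.522,.342,.20,17)"
```

```text
t 0.1 pos [ 0.2665 -0.5649  0.2306] shift [ 618.1 -711.1   31.5] turn [-0.1  0.   8.3] q [-1.13  0.35  1.63 -0.    1.16 -0.  ] F [-0.7  0.9 -0.7] g 0.9987200811183858
```

Call:
arm_command(
  steps=[38,-44,0,0,0,0,1,38,-44,0,0,0,0,1,38,-44,0,0,0,0,1,38,-44,0,0,0,0,1,38,-44,0,0,0,0,1,38,-44,0,0,0,0,1,38,-44,0,0,0,0,1,38,-44,0,0,0,0,1],
  grip_force=30,
)

```text
t: 1.1
position: [0.3915, -0.1154, 0.2313]
eef_rot: [3.066, 0.686, 0.001]
force: [1.5, -1.6, 0.3]
grip_width: 0.998
grip_force: 0.0
```

```bash
python3 -c "
from h import *
go(.522,.342,.20,17)"
```

```text
t 1.1 pos [ 0.3915 -0.1154  0.2313] shift [ 313.  -358.2   31.3] turn [ 0.  -0.   8.2] q [-0.29  0.    2.07  0.    1.07  0.84] F [ 1.5 -1.6  0.3] g 0.9977278729285837
```

Call:
arm_command(
  steps=[40,-46,4,0,0,0,1,40,-46,4,0,0,0,1,40,-46,4,0,0,0,1,40,-46,4,0,0,0,1,40,-46,4,0,0,0,1,40,-46,4,0,0,0,1,40,-46,4,0,0,0,1,33,-36,0,0,0,8,1],
)

```text
t: 2.1
position: [0.5216, 0.3424, 0.2024]
eef_rot: [3.106, 0.469, -0.001]
force: [0.4, -1.2, 1.0]
grip_width: 0.999
grip_force: 0.0
```

```bash
python3 -c "
from h import *
shot('wrist','w1.png'); shot('top','top2.png')
go(.522,.342,.20,17)"
```

```text
t 2.2 pos [0.5225 0.3444 0.2026] shift [-1.2  2.2  2.6] turn [-0.1 -0.1  0.2] q [0.58 0.38 1.66 0.   1.1  1.85] F [ 1.2  0.  -0.7] g 1.000768613753041
```

View pics/w1.png

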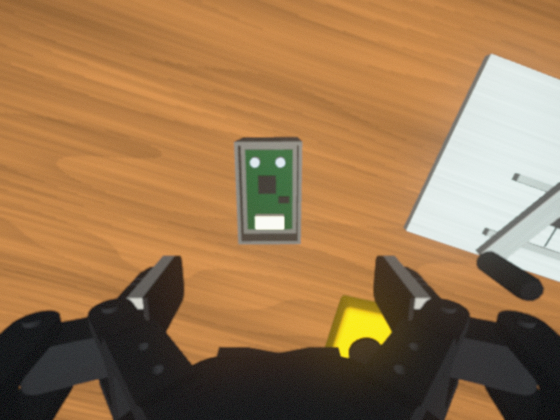

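The tray is centred at about (269,191) in the wrist image, nearly aligned with the fingers. I'll take an enlarged crop for the rim corners.

```bash
python3 -c "
from h import *
c=load('w1.png'); print(c['origin'])
cv2.imwrite('pics/w1c.png',cv2.resize(c['frame'][130:255,220:320,::-1],None,fx=4.8,fy=4.8,interpolation=cv2.INTER_CUBIC))
for v in (138,141,144,147,234,238,241,244): print(v,px(c,269,v))
for u in (234,237,240,297,300,303): print(u,px(c,u,170))"
```

```text
[0.58579294 0.36263029 0.34497647]
138 [0.56708067 0.36597094 0.03699061]
141 [0.56728307 0.36482727 0.07839209]
144 [0.56511993 0.36411745 0.08046169]
147 [0.56098819 0.36348346 0.05960265]
234 [0.48383608 0.34019555 0.06317474]
238 [0.4840864  0.33995234 0.07409357]
241 [0.48380099 0.33967696 0.08059133]
244 [ 0.44853298  0.33146835 -0.00152442]
234 [ 5.20727729e-01  3.93088373e-01 -4.10365759e-04]
237 [0.53653825 0.38362981 0.0795621 ]
240 [0.53521482 0.38201608 0.06824481]
297 [0.54952501 0.33395178 0.06484333]
300 [0.55235347 0.33320715 0.08097694]
303 [ 5.43014555e-01  3.21003918e-01 -3.90430447e-04]
```

View pics/w1c.png

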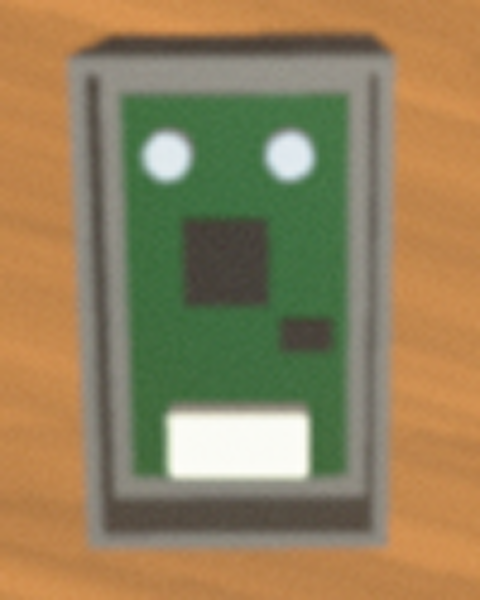

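The rim's outer corners in the crop are about (68,57), (392,57), (386,546), (90,547).

```bash
python3 -c "
from h import *
c=load('w1.png')
t=np.array([px(c,220+u/4.8-.4,130+v/4.8-.4,.08) for u,v in [(68,57),(392,57),(386,546),(90,547)]]);m=t.mean(0)
print(t.round(4),m); l=(t[0]+t[1]-t[2]-t[3])/2; w=(t[1]+t[2]-t[0]-t[3])/2
a=np.degrees(np.arctan2(l[1],l[0])); print(np.linalg.norm(l),a,np.linalg.norm(w),np.degrees(np.arctan2(w[1],w[0]))+90)
go(m[0],m[1],.06,a)
# track via wrist image
print('lever post base area', c['depth'][270,510], px(c,510,275))
"
```

```text
[[0.5585 0.3923 0.08  ]
 [0.5748 0.3395 0.08  ]
 [0.4896 0.3125 0.08  ]
 [0.4732 0.3651 0.08  ]] [0.52402263 0.352324   0.08      ]
0.0894697620834373 17.606592170050305 0.05520432001095858 17.275067624070175
t 2.2 pos [0.5225 0.3444 0.2026] shift [  3.6  -6.9 142.6] turn [-0.1 -0.1 -0.4] q [0.58 0.38 1.66 0.   1.1  1.85] F [ 1.2  0.  -0.7] g 1.000768613753041
lever post base area 0.26872382 [0.52342803 0.14311865 0.10476182]
```

Call:
arm_command(
  steps=[4,-7,0,0,0,0,1,0,0,30,0,0,0,1,0,0,25,0,0,0,1,0,0,10,0,0,0,1,0,0,0,0,0,0,1,0,0,0,0,0,0,1,0,0,0,0,0,0,1,0,0,0,0,0,0,1],
)

```text
t: 3.2
position: [0.5238, 0.3482, 0.1389]
eef_rot: [-3.106, -0.471, -0.001]
force: [-0.4, -0.8, 0.0]
grip_width: 1.003
grip_force: 0.0
```

```bash
python3 -c "
from h import *
c=shot('wrist','w2.png');go(.524,.350,.06,17.5)
R=cv2.Rodrigues(np.array(c['rotation'],float))[0] if np.size(c['rotation'])==3 else c['rotation']
# all points at rim height in tray zone
P=np.array([px(c,u,v) for v in range(20,330) for u in range(150,380)])
m=(abs(P[:,2]-.08)<.004)&(abs(P[:,0]-.522)<.07)&(abs(P[:,1]-.348)<.06)
r=cv2.minAreaRect((P[m,:2]*1e3).astype(np.float32)); print(m.sum(),r)
"
```

```text
t 3.25 pos [0.5237 0.3481 0.1388] shift [ 0.8 -1.7 78.8] turn [-0.  -0.  -0.2] q [ 0.58  0.46  1.7  -0.    0.98  1.85] F [-0.5 -0.2  0.5] g 0.9998202419641491
2162 ((524.0023803710938, 352.296142578125), (90.22482299804688, 56.28079605102539), 17.34250259399414)
```

View pics/w2.png

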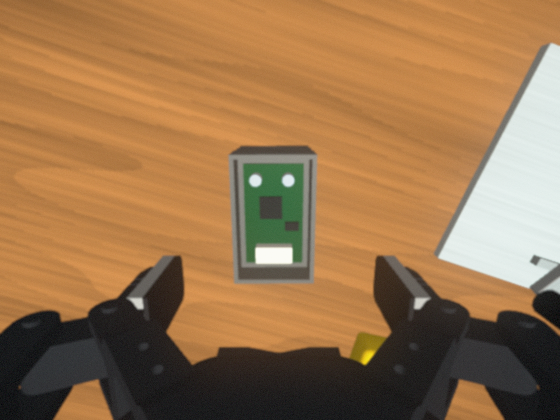

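The depth fit puts the tray at (0.5240, 0.3523) and 17.3°. In the picture it sits a few pixels left of the midline between the fingers, which agrees.

Call:
arm_command(
  steps=[1.5,-4,20,0,0,0,1,0,0,25,0,0,0,1,0,0,22,0,0,0,1,0,0,12,0,0,0,1,0,0,0,0,0,0,1,0,0,0,0,0,0,0.7,0,0,0,0,0,0,0.6,0,0,0,0,0,0,0.5],
  grip_force=30,
)

```text
t: 4.25
position: [0.5244, 0.3527, 0.0603]
eef_rot: [-3.105, -0.471, -0.003]
force: [0.1, -0.4, 5.3]
grip_width: 0.645
grip_force: 32.4
```

Call:
arm_command(
  steps=[0,0,0,0,0,0,0.4,0,0,0,0,0,0,0.4,0,0,0,0,0,0,0.4,0,0,-2,0,0,0,0.4,0,0,-5,0,0,0,0.4,0,0,-5,0,0,0,0.4,0,0,-5,0,0,0,0.4,0,0,-5,0,0,0,0.4],
)

```text
t: 5.25
position: [0.5238, 0.3523, 0.0817]
eef_rot: [-3.106, -0.471, -0.0]
force: [0.6, 0.9, -1.2]
grip_width: 0.645
grip_force: 31.9
```

```bash
python3 -c "
from h import *
c=shot('wrist','w3.png');go(.567,-.015,.2,88.4)"
```

```text
t 5.3 pos [0.5241 0.3525 0.0823] shift [ -68.   363.7 -117.8] turn [  0.   -0.1 -71.1] q [ 0.59  0.53  1.73 -0.    0.88  1.86] F [ 0.1  0.1 -0.9] g 0.6486891594729524
```

View pics/w3.png

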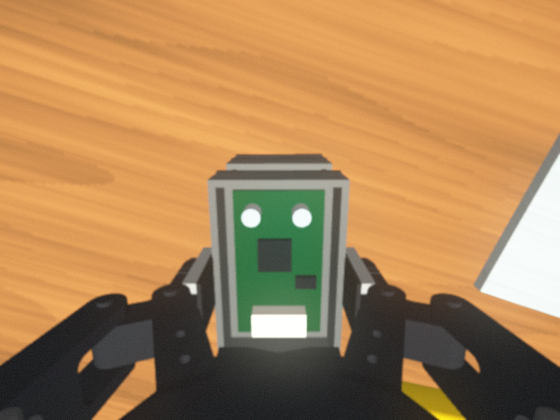

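The top tray is held squarely. The next tray shows below it, still in place. Now I'll lift and turn.

Call:
arm_command(
  steps=[0,0,-40,0,0,0,0.4,0,0,-40,0,0,-10,0.4,0,0,-38,0,0,-10,0.4,0,0,0,0,0,-10,0.4,0,0,0,0,0,-10,0.4,0,0,0,0,0,-10,0.4,0,0,0,0,0,-10,0.4,0,0,0,0,0,-10,0.4],
)

```text
t: 6.3
position: [0.5237, 0.3522, 0.1993]
eef_rot: [-2.268, -2.174, 0.0]
force: [-0.1, 0.1, -1.0]
grip_width: 0.644
grip_force: 32.5
```

```bash
python3 -c "
from h import *
go(.567,-.085,.2,88.4)"
```

```text
t 6.3 pos [0.5237 0.3522 0.1993] shift [-435.    61.7   -0.7] turn [-0.   0.  -0.8] q [ 0.59  0.39  1.65 -0.    1.1   0.63] F [-0.1  0.1 -1. ] g 0.643523522414422
```

Call:
arm_command(
  steps=[-35,5,0,0,0,0,0.4,-60,8,0,0,0,0,0.4,-60,9,0,0,0,0,0.4,-60,9,0,0,0,0,0.4,-60,9,0,0,0,0,0.4,-60,9,0,0,0,0,0.4,-60,8,0,0,0,0,0.4,-40,5,0,0,0,-1,0.4],
)

```text
t: 7.3
position: [0.5648, -0.0878, 0.1995]
eef_rot: [2.256, 2.186, 0.0]
force: [0.1, -0.0, -0.9]
grip_width: 0.648
grip_force: 32.5
```

Call:
arm_command(
  steps=[0,0,0,0,0,0,0.4,0,0,0,0,0,0,0.4,0,0,0,0,0,0,0.4,0,0,0,0,0,0,0.4,0,0,0,0,0,0,0.4,0,0,0,0,0,0,0.4,0,0,0,0,0,0,0.4,0,0,0,0,0,0,0.4],
)

```text
t: 8.3
position: [0.5648, -0.0852, 0.1993]
eef_rot: [-2.255, -2.187, 0.0]
force: [0.3, -0.2, -0.4]
grip_width: 0.648
grip_force: 32.5
```

```bash
python3 -c "
from h import *
c=shot('wrist','w4.png');go(.567,-.015,.2,88.4)
for u,v in[(280,100),(200,100),(360,150)]: print(px(c,u,v))"
```

```text
t 8.35 pos [ 0.5648 -0.0852  0.1993] shift [70.3  0.  -0.7] turn [-0.  -0.  -0.2] q [-0.15  0.3   1.78  0.    1.06 -0.12] F [-0.5 -0.2 -0.3] g 0.6448814983253933
[0.56945353 0.00061692 0.01084755]
[ 0.48765583  0.0036708  -0.0013139 ]
[ 0.65036599 -0.05070841  0.0107935 ]
```

View pics/w4.png

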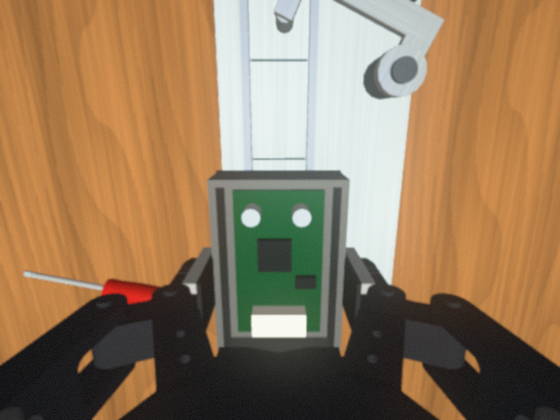

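The wrist view shows the engraved lines at v≈60 (u 251–308) and v≈158 (u 253–306), with the rails on both sides and the pivot at (403,70).

```bash
python3 -c "
from h import *
c=load('w4.png')
q=np.array([px(c,u,v,.01) for u,v in[(251,60),(308,60),(253,158),(306,158)]]);print(q.round(4),q.mean(0))
# rails by depth: points at z~.018
P=np.array([px(c,u,v) for v in range(40,165) for u in range(225,330)])
P=P[(P[:,2]>.0145)&(P[:,2]<.022)]; x0=np.median(P[:,0]); print(len(P))
for k in(-1,1):
  s=P[(P[:,0]-x0)*k>0] if abs(x0-.567)<.02 else P[(P[:,0]-.567)*k>0]
  f=np.polyfit(s[:,1],s[:,0],1); print(k,len(s),'x at y=-.015',np.polyval(f,-.015),'slope deg',np.degrees(np.arctan(f[0])))
print('pivot',px(c,403,70)); 
e=[px(c,u,v,.01) for u,v in((216,40),(221,160))]; print('plate edge',e)
"
```

```text
[[ 0.5427  0.0377  0.01  ]
 [ 0.5973  0.0361  0.01  ]
 [ 0.5397 -0.0556  0.01  ]
 [ 0.5948 -0.0573  0.01  ]] [ 0.56865657 -0.00975974  0.01      ]
2133
-1 1067 x at y=-.015 0.5360212527018531 slope deg 1.7684743890519998
1 1066 x at y=-.015 0.5996532862061217 slope deg 1.52980854307937
pivot [0.66705497 0.01655628 0.06943528]
plate edge [array([0.51065253, 0.0558619 , 0.01      ]), array([ 0.50633306, -0.05666722,  0.01      ])]
```

```bash
python3 -c "
from h import *
go(.568,-.010,.025,88.35)"
```

```text
t 8.35 pos [ 0.5648 -0.0852  0.1993] shift [ 75.3   0.9 174.3] turn [-0.  -0.  -0.1] q [-0.15  0.3   1.78  0.    1.06 -0.12] F [-0.5 -0.2 -0.3] g 0.6448814983253933
```

Call:
arm_command(
  steps=[25,0.5,0,0,0,0,0.4,35,0.5,0,0,0,0,0.4,15,0,20,0,0,0,0.4,0,0,35,0,0,0,0.4,0,0,35,0,0,0,0.4,0,0,35,0,0,0,0.4,0,0,20,0,0,0,0.4,0,0,10,0,0,0,0.4],
)

```text
t: 9.35
position: [0.5676, -0.0103, 0.0431]
eef_rot: [-2.254, -2.187, 0.002]
force: [0.9, -0.9, -0.7]
grip_width: 0.654
grip_force: 32.5
```

```bash
python3 -c "
from h import *
go(.568,-.010,.025,88.35)"
```

```text
t 9.35 pos [ 0.5676 -0.0103  0.0431] shift [ 0.3  0.4 18.1] turn [-0.1  0.  -0.1] q [-0.02  0.51  1.89  0.    0.74  0.01] F [ 0.9 -0.9 -0.7] g 0.6535865474057992
```

Call:
arm_command(
  steps=[0,0,6,0,0,0,0.4,0,0,5,0,0,0,0.4,0,0,4,0,0,0,0.4,0,0,2,0,0,0,0.4,0,0,1,0,0,0,0.4,0,0,0,0,0,0,0.4,0,0,0,0,0,0,0.4,0,0,0,0,0,0,0.4],
)

```text
t: 10.35
position: [0.5682, -0.0103, 0.0264]
eef_rot: [2.255, 2.187, 0.0]
force: [0.0, -0.0, -1.0]
grip_width: 0.651
grip_force: 32.5
```

Call:
arm_command(
  steps=[0,0,1,0,0,0,0.4,0,0,1,0,0,0,0.4,0,0,0.5,0,0,0,0.4,0,0,0,0,0,0,0.4,0,0,0,0,0,0,0.4,0,0,0,0,0,0,0.8,0,0,0,0,0,0,1,0,0,0,0,0,0,1],
)

```text
t: 11.35
position: [0.5681, -0.0103, 0.0237]
eef_rot: [-2.255, -2.187, 0.0]
force: [0.4, 0.6, -0.2]
grip_width: 0.999
grip_force: 0.0
```

Call:
arm_command(
  steps=[0,0,0,0,0,0,1,0,0,0,0,0,0,1,0,0,-20,0,0,0,1,0,0,-30,0,0,0,1,0,0,-40,0,0,0,1,0,0,-40,0,0,0,1,0,0,-40,0,0,0,1,-40,0,0,0,0,0,1],
)

```text
t: 12.35
position: [0.5692, -0.0492, 0.1974]
eef_rot: [2.249, 2.187, 0.007]
force: [0.6, -0.6, -1.1]
grip_width: 0.997
grip_force: 0.0
```

Call:
arm_command(
  steps=[-40,0,0,0,0,0,1,0,0,0,0,0,0,1,0,0,0,0,0,0,1,0,0,0,0,0,0,1,0,0,0,0,0,0,1,0,0,0,0,0,0,1,0,0,0,0,0,0,1,0,0,0,0,0,0,1],
)

```text
t: 13.35
position: [0.5657, -0.0902, 0.1938]
eef_rot: [-2.255, -2.187, -0.0]
force: [0.8, -0.7, -1.4]
grip_width: 0.997
grip_force: 0.0
```

```bash
python3 -c "
from h import *
c=shot('wrist','w5.png');go(.52,.13,.16,88.4)
P=np.array([px(c,u,v) for v in range(0,300) for u in range(150,420)])
Q=P[(abs(P[:,2]-.044)<.004)&(abs(P[:,0]-.568)<.045)&(abs(P[:,1]+.01)<.07)]
print(len(Q),Q[:,2].mean(),cv2.minAreaRect((Q[:,:2]*1e3).astype(np.float32)))
c=load('top.png')
# post top surface in the first top picture
T=np.array([px(c,u,v) for v in range(195,222) for u in range(208,236)]); T=T[T[:,2]>.108]; print(len(T),T.mean(0))
c=load('w1.png')
T=np.array([px(c,u,v) for v in range(240,310) for u in range(460,555)]); T=T[T[:,2]>.112]; print('w1',len(T),T.mean(0) if len(T) else 0)
"
```

```text
t 13.4 pos [ 0.5657 -0.0902  0.1938] shift [218.7 -52.4  33.8] turn [ 0.  -0.  -0.1] q [-0.16  0.31  1.78  0.    1.05 -0.13] F [-0.6  0.7  0.2] g 1.0002259820661819
1345 0.043741713319401486 ((569.0577392578125, 2.4368247985839844), (115.19744873046875, 56.002159118652344), 88.41039276123047)
54 [0.51650881 0.12274208 0.16212743]
w1 614 [0.52363829 0.14852366 0.12970143]
```

View pics/w5.png

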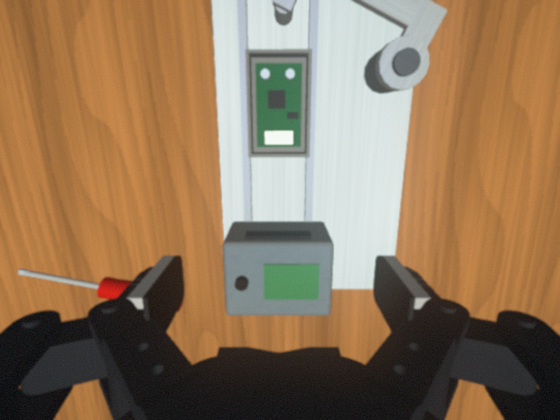

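The tray stands in the bay, at u 248–311 and v 50–157, with its rim at z=44 mm, so it is on the floor. Next I'll hover over the post, with the tool turned to the lever's direction, and measure it.

Call:
arm_command(
  steps=[54,-13,0,0,0,0,1,55,-13,0,0,0,0,1,55,-13,0,0,0,0,1,54,-14,0,0,0,0,1,0,0,0,0,0,-10,1,0,0,0,0,0,-10,1,0,0,0,0,0,-10,1,0,0,0,0,0,-10,1],
)

```text
t: 14.4
position: [0.5194, 0.1294, 0.1938]
eef_rot: [1.363, 2.831, 0.0]
force: [0.1, -0.4, -0.5]
grip_width: 1.003
grip_force: 0.0
```

Call:
arm_command(
  steps=[0,0,0,0,0,-10,1,0,0,0,0,0,-4.5,1,0,0,0,0,0,0,1,0,0,0,0,0,0,1,0,0,0,0,0,0,1,0,0,0,0,0,0,1,0,0,0,0,0,0,1,0,0,0,0,0,0,1],
)

```text
t: 15.4
position: [0.5194, 0.1293, 0.1938]
eef_rot: [-1.003, -2.977, 0.0]
force: [0.3, -0.5, 0.2]
grip_width: 0.998
grip_force: 0.0
```

```bash
python3 -c "
from h import *
c=shot('wrist','w6.png');go(.519,.130,.075,142.8)
P=np.array([px(c,u,v) for v in range(120,330) for u in range(190,380)])
Q=P[(abs(P[:,2]-.117)<.003)]
if len(Q): r=cv2.minAreaRect((Q[:,:2]*1e3).astype(np.float32)); print(len(Q),Q.mean(0),r); go(r[0][0]/1e3,r[0][1]/1e3,.075,142.8)
"
```

```text
t 15.45 pos [0.5194 0.1293 0.1938] shift [  0.7   0.3 118.8] turn [ 0.  0. -0.] q [ 0.24  0.26  1.86  0.    1.02 -0.68] F [0.  0.3 0.7] g 1.0003015311317212
561 [0.51847141 0.13236909 0.11663758] ((518.6736450195312, 132.2925262451172), (19.873737335205078, 19.425981521606445), 43.014461517333984)
t 15.45 pos [0.5194 0.1293 0.1938] shift [  2.4   2.  118.8] turn [ 0.  0. -0.] q [ 0.24  0.26  1.86  0.    1.02 -0.68] F [0.  0.3 0.7] g 1.0003015311317212
```

View pics/w6.png

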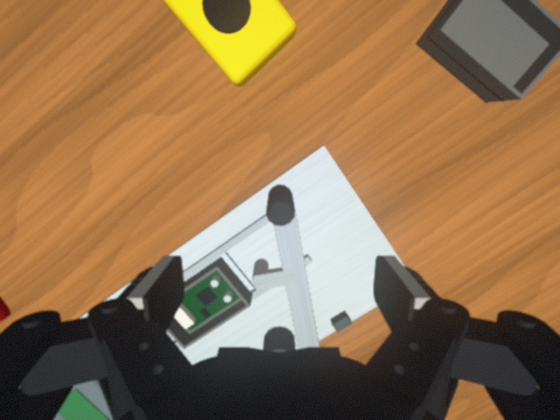

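The post top is at pixel (280,195), which gives (0.5187, 0.1323). I'll descend around it and loosely cage it.

Call:
arm_command(
  steps=[2.5,2,10,0,0,0,1,0,0,35,0,0,0,1,0,0,35,0,0,0,1,0,0,28,0,0,0,1,0,0,11,0,0,0,1,0,0,0,0,0,0,0.35,0,0,0,0,0,0,0.35,0,0,0,0,0,0,0.35],
  grip_force=20,
)

```text
t: 16.45
position: [0.5193, 0.1326, 0.0758]
eef_rot: [1.003, 2.976, 0.002]
force: [-0.5, -0.6, 0.6]
grip_width: 0.377
grip_force: 0.0
```

Call:
arm_command(
  steps=[0,0,0,0,0,0,0.35,0,0,0,0,0,0,0.35,0,-4,0,0,0,0,0.35,-0.2,-8.2,0,0,0,-2.5,0.35,-0.2,-8.2,0,0,0,-2.5,0.35,-0.2,-8.2,0,0,0,-2.5,0.35,-0.2,-8.2,0,0,0,-2.5,0.35,-0.2,-8.2,0,0,0,-2.5,0.35],
)

```text
t: 17.45
position: [0.4955, 0.0939, 0.075]
eef_rot: [0.671, 3.068, 0.001]
force: [1.1, 1.4, -0.5]
grip_width: 0.348
grip_force: 0.8
```

```bash
cat >> h.py <<'E'
def lev():
    s=env.get_state();v=s['position'][:2]-np.array([.669,.0173]);R=cv2.Rodrigues(np.array(s['eef_rot']))[0]
    print('r',np.hypot(*v),'ang',np.degrees(np.arctan2(v[1],v[0]))%360-142.6,'heading',np.degrees(np.arctan2(R[1,0],R[0,0]))%360-142.6,'Ftool',(R.T@s['force']).round(1))
E
python3 -c "
from h import *
go(.519,.130,.075,142.8);lev()"
```

```text
t 17.45 pos [0.4955 0.0939 0.075 ] shift [-6.3 42.7  0. ] turn [ 0.1  0.  12.5] q [ 0.18  0.38  2.01  0.    0.74 -0.96] F [ 1.1  1.4 -0.5] g 0.3483472007119237
r 0.18966937786627422 ang 13.59016697675213 heading 12.732326406559082 Ftool [-0.4  1.8  0.5]
```

Pushing works: 1.8 N along the tool axis. I'll carry on along the arc.

Call:
arm_command(
  steps=[-0.2,-8.2,0,0,0,-2.5,0.35,-0.2,-8.2,0,0,0,-2.5,0.35,-0.2,-8.2,0,0,0,-2.5,0.35,-0.2,-8.2,0,0,0,-2.5,0.35,-0.2,-8.2,0,0,0,-2.5,0.35,-0.2,-8.2,0,0,0,-2.5,0.35,-0.2,-8.2,0,0,0,-2.5,0.35,-0.2,-8.2,0,0,0,-2.5,0.35],
)

```text
t: 18.45
position: [0.4793, 0.0308, 0.075]
eef_rot: [0.128, 3.137, 0.001]
force: [1.8, 2.2, -0.1]
grip_width: 0.35
grip_force: 1.3
```

Call:
arm_command(
  steps=[-0.2,-8.2,0,0,0,-2.5,0.35,-0.2,-8.2,0,0,0,-2.5,0.35,-0.2,-8.2,0,0,0,-2.5,0.35,-0.2,-8.2,0,0,0,-2.5,0.35,-0.2,-8.2,0,0,0,-2.5,0.35,-0.2,-8.2,0,0,0,-2.5,0.35,0,0,0,0,0,0,0.35,0,0,0,0,0,0,0.35],
)

```text
t: 19.45
position: [0.4812, -0.0179, 0.0749]
eef_rot: [-0.279, 3.129, 0.0]
force: [1.3, 2.0, 0.4]
grip_width: 0.348
grip_force: 1.2
```

```bash
python3 -c "
from h import *
lev()"
```

```text
r 0.19105829852764641 ang 48.022708801343526 heading 47.58664214324605 Ftool [-1.6  1.8 -0.4]
```

Call:
arm_command(
  steps=[0,-3.3,0,0,0,-1,0.35,0,-3.3,0,0,0,-1,0.35,0,-3,0,0,0,-1,0.35,0,0,0,0,0,0,0.35,0,0,0,0,0,0,0.35,0,0,0,0,0,0,0.35,0,0,0,0,0,0,0.35,0,0,0,0,0,0,0.35],
)

```text
t: 20.45
position: [0.483, -0.0275, 0.0748]
eef_rot: [0.363, -3.12, -0.0]
force: [1.2, 2.6, 0.0]
grip_width: 0.353
grip_force: 1.3
```

```bash
python3 -c "
from h import *
lev()"
```

```text
r 0.19132301198876137 ang 50.943849605850005 heading 50.65761077075405 Ftool [-1.7  2.3 -0. ]
```

Call:
arm_command(
  steps=[0,-1,0,0,0,0,0.35,0,-1,0,0,0,0,0.35,0,0,0,0,0,0,0.35,0,0,0,0,0,0,0.35,0,0,0,0,0,0,0.35,0,0,0,0,0,0,0.35,0,0,0,0,0,0,0.35,0,0,0,0,0,0,0.35],
)

```text
t: 21.45
position: [0.4833, -0.0294, 0.0747]
eef_rot: [0.362, -3.12, -0.001]
force: [0.5, 4.6, 1.4]
grip_width: 0.352
grip_force: 2.5
```

```bash
python3 -c "
from h import *
lev()"
```

```text
r 0.19145151523771523 ang 51.50391256232243 heading 50.64801356199561 Ftool [-1.5  4.4 -1.4]
```

Contact with the stop is felt (4.4 N). One millimetre more, then I'll follow the lever back home.

Call:
arm_command(
  steps=[0,-1,0,0,0,0,0.35,0,0,0,0,0,0,0.35,0,0,0,0,0,0,0.35,0,3,0,0,0,0,0.35,-0.2,8.2,0,0,0,2.5,0.35,-0.2,8.2,0,0,0,2.5,0.35,-0.2,8.2,0,0,0,2.5,0.35,-0.2,8.2,0,0,0,2.5,0.35],
)

```text
t: 22.45
position: [0.4781, 0.0049, 0.0747]
eef_rot: [0.087, -3.14, 0.0]
force: [-0.7, 2.8, 1.2]
grip_width: 0.353
grip_force: 1.1
```

Call:
arm_command(
  steps=[-0.2,8.2,0,0,0,2.5,0.35,-0.2,8.2,0,0,0,2.5,0.35,-0.2,8.2,0,0,0,2.5,0.35,-0.2,8.2,0,0,0,2.5,0.35,-0.2,8.2,0,0,0,2.5,0.35,-0.2,8.2,0,0,0,2.5,0.35,-0.2,8.2,0,0,0,2.5,0.35,-0.2,8.2,0,0,0,2.5,0.35],
)

```text
t: 23.45
position: [0.4859, 0.0697, 0.0746]
eef_rot: [-0.459, -3.107, 0.001]
force: [-0.3, 0.7, 0.4]
grip_width: 0.353
grip_force: 0.8
```

Call:
arm_command(
  steps=[-0.2,8.2,0,0,0,2.5,0.35,-0.2,8.2,0,0,0,2.5,0.35,-0.2,8.2,0,0,0,2.5,0.35,-0.2,8.2,0,0,0,2.5,0.35,-0.2,8.2,0,0,0,2.5,0.35,-0.2,8.2,0,0,0,2.5,0.35,-0.2,8.2,0,0,0,2.5,0.35,0,0,0,0,0,0,0.35],
)

```text
t: 24.45
position: [0.5114, 0.1213, 0.0747]
eef_rot: [0.923, 3.002, -0.0]
force: [1.2, 1.3, 1.1]
grip_width: 0.353
grip_force: 0.6
```

```bash
python3 -c "
from h import *
lev()"
```

```text
r 0.1887911112829857 ang 3.970959566037095 heading 3.2132568731073547 Ftool [-0.3  1.8 -1.1]
```

Call:
arm_command(
  steps=[-0.2,8.2,0,0,0,2.5,0.35,0,5,0,0,0,0.7,0.35,0,3,0,0,0,0,0.35,0,0,0,0,0,0,0.7,0,0,0,0,0,0,1,0,0,0,0,0,0,1,0,0,-10,0,0,0,1,0,0,-30,0,0,0,1],
)

```text
t: 25.45
position: [0.5195, 0.134, 0.1146]
eef_rot: [-1.008, -2.973, 0.002]
force: [0.2, 0.4, 0.1]
grip_width: 0.998
grip_force: 0.0
```

Call:
arm_command(
  steps=[0,0,-40,0,0,0,1,0,0,-40,0,0,0,1,0,0,0,0,0,0,1,0,0,0,0,0,0,1,0,0,0,0,0,0,1,0,0,0,0,0,0,1,0,0,0,0,0,0,1,0,0,0,0,0,0,1],
)

```text
t: 26.45
position: [0.5205, 0.1343, 0.1945]
eef_rot: [-1.008, -2.975, 0.0]
force: [-0.0, 0.4, 0.6]
grip_width: 1.0
grip_force: 0.0
```

```bash
python3 -c "
from h import *
lev(); c=shot('wrist','w7.png')
P=np.array([px(c,u,v) for v in range(120,330) for u in range(190,380)])
Q=P[(abs(P[:,2]-.117)<.003)]; print('post',cv2.minAreaRect((Q[:,:2]*1e3).astype(np.float32)))
c=shot('top'); i=[load('top.png')['frame'][140:230,120:350],c['frame'][140:230,120:350]]
cv2.imwrite('pics/cmp.png',cv2.resize(np.vstack(i)[:,:,::-1],(760,595),interpolation=cv2.INTER_CUBIC))
P=np.array([px(c,u,v) for v in range(170,215) for u in range(240,325)])
Q=P[(abs(P[:,2]-.04)<.01)]; print(len(Q),cv2.minAreaRect((Q[:,:2]*1e3).astype(np.float32)))
"
```

```text
r 0.1890177332912005 ang -0.8417724761964678 heading -0.043866566042964905 Ftool [ 0.2  0.3 -0.6]
post ((518.89599609375, 132.25291442871094), (19.96710205078125, 18.818073272705078), 43.2957878112793)
252 ((582.15869140625, -61.720306396484375), (233.6656951904297, 91.74735260009766), 74.78209686279297)
```

View pics/cmp.png

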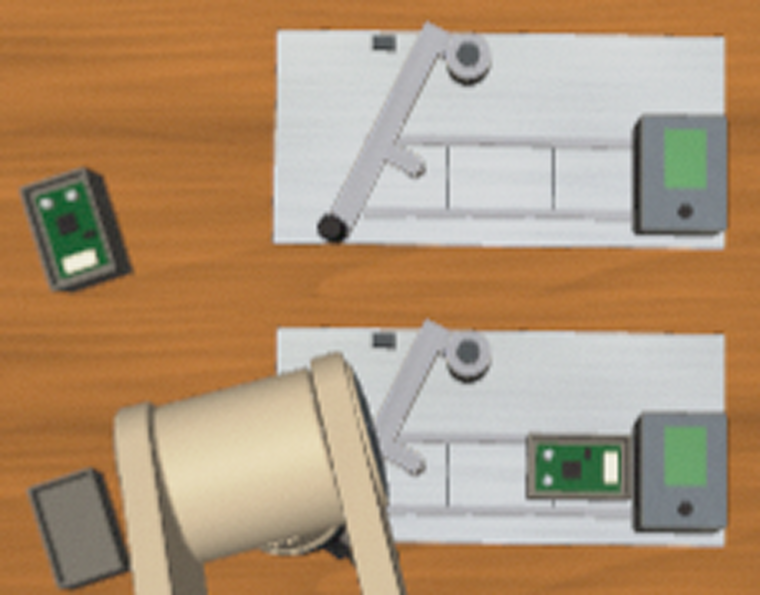

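The lever is home, with the post back at its first position. The tray is in line just in front of the head, and the lower trays are still there. I'll check the tray's travel numerically and hand in.

```bash
python3 -c "
from h import *
c=load('top.png'); k=760/230
P=lambda u,v,z:px(c,120+u/k,140+v/k,z)
a=P(500,178,.01);b=P(579.5,466-297.5,.044);print(a,b,'travel',a[1]-b[1])
if abs(a[1]-b[1]-.067)<.009: env.close_job(); print('closed')
"
```

```text
[ 0.56604381 -0.01545124  0.01      ] [ 0.56980361 -0.08351434  0.044     ] travel 0.06806309978876768
the job is handed in; nothing more can be done
closed
```

I handed the job in: the board tray is at the test station (about 68 mm past the bay, target 67 mm), the lever pushed it there and sprang back home, and the two lower trays still stand on the bench where they were.

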